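# Refit the radio's push knob and hold it in

## Robot

A 6-joint arm with a two-finger parallel gripper is mounted at the origin on the work surface. World frame = base frame: x ahead of the robot, y to its left, z up, the work surface at z = 0. Lengths are in m, angles in rad, forces in N, time in s.
With the tool pointing down it reaches from about 0.3 to 0.775 m from the base axis. Payload 14.6 kg.
Tool frame: the origin (TCP) lies midway between the tips of the shut fingers; the grasp point (between the pads) lies 19 mm behind it; z points along the fingers, y is the direction in which the jaws open and shut (so a half turn about z gives the same grasp; the last joint's range is limited). The gripper opens to 94 mm and grips with 3 to 60 N. Pads are 16 mm wide; open, the fingers measure 119 mm over their backs; the gripper's body (75 mm by 177 mm) begins 78 mm behind the grasp point.
Start: joints at [-1.181, 0.3, 1.521, -0, 1.321, -0.067], TCP at [0.243, -0.494, 0.205] pointing down, gripper open.
Joint ranges: [-3.03, 3.03], [-0.79, 2.21], [0.23, 2.52], [-1.04, 4.18], [0, 3.07], [-2.55, 2.55]. Speed limits (rad/s): [2.22, 2.22, 2.57, 3.14, 3.14, 3.14].

## Interface

Orientations are given as a unit quaternion [x, y, z, w].
In Python, from bench import env gives the robot as it stands. The module is installed in compiled form; this text tells all that it offers.
- The arm moves only by the tool carry_out, never from a script. Its argument "steps" is a list of rows, each an object of numbers: "tx", "ty", "tz": the shift along the tool's x, y, z in mm; "ax", "ay", "az": the turn, a rotation vector about the tool's x, y, z in rad; "gripper": the gripper command: -1 is fully open, 1 is shut, values between are in proportion. A call has 1 to 12 rows; each row is the pose to reach, as a shift and turn from the pose commanded when the call began, along the tool's axes at that moment; what a row does not reach only later rows make up. A row lasts 1/8 s, in which the tool goes at most 62.5 mm and 10.7 degrees, less where a joint would pass 70% of its speed; a pose out of reach is approached as far as the arm can. A call with a gripper value outside its range is refused whole. The fingers move at their own pace and stop on an object; the grip force is fixed at half the most. Time passes only in rows, so rows that repeat a pose let the fingers close. It gives the time, the measured TCP pose, the force and the opening at its end, in the units of the state.
- env.get_state(): the state, without advancing time (a new reading comes with each control period).
- env.read_camera(name): name is "scene" or "top"; returns a dict with "image" (384x512x3 uint8, red, green, blue), "mtx" (3x3 intrinsics, pixels), "D" ([k1, k2, p1, p2, k3] as OpenCV has them; the pictures are not rectified), "pose" (4x4, takes a point from camera to world coordinates). Camera axes: x right, y down, z forward; pixel columns grow to the right and rows downward; lengths in m; the calibration is good to about 2 mm. A picture is of the moment at which its call begins. There is no depth.
- env.job_done(): hands the job in, once; it reports no verdict.
The state is a dict: "time": time; "q": joint angles; "qd": joint speeds; "joint_efforts": joint torques, N m; "tcp_pos": TCP position; "tcp_rot": TCP orientation; "force": force on the tool from outside, world axes, zero at the start; "wrist_torque": the same for the moment, N m; "gripper_width": finger opening in m.
Only numpy, scipy, OpenCV 4.12 (cv2) and the standard library are available. Lean on these libraries where they do the work, as an engineer would, in place of code of your own. Each camera call takes 0.05 s, during which the arm holds its last target. There are 200 camera calls.

## Task

The volume knob of the hall radio has come off and lies on the table. Pick it up, turn it so that the flat in its bore matches the flat of the D-shaped shaft on top of the radio, push it fully home, then press knob and shaft well down against their spring, as one does to start pairing. Keep pressing: finish with your fingers still on the knob, holding it in, and leave the other things where they are.

Things in the scene. Friction and masses are not known exactly. Their poses are not given: they have to be found in the camera images.
- knob_center (a point): The loose round push-on radio knob, 28 mm tall, 45 g, right way up on the table. The point is on its axis half-way up, 14 mm above the underside. Upper 14 mm: solid silver rim 36 mm across, the part to grip; lower 14 mm: black skirt 30 mm across. z is up its axis. A white pointer line on the black top runs from near the middle out to its +x.
- knob_bore (a point): Middle of the mouth of the knob's bore, in its underside, 14 mm below knob_center, same axes. The D-shaped bore is 12 mm in diameter with a flat 3 mm from the axis on the +x side, under the pointer line. It goes up 14 mm and so ends exactly at knob_center.
- shaft_top (a point): Middle of the upper end of the brass D-shaft that stands upright, 21 mm out of the radio's top deck. z is up. 10 mm in diameter with a flat 2 mm from the axis on its +x side; the top 2.5 mm is 1 mm narrower all round as a lead-in. The knob is fully home when its x axis points along the shaft's x axis and knob_center meets this point.
- shaft (a joint): Turn of the shaft about its upright axis in the radio, rad, counter-clockwise from above, -2.4 to 2.4; at 0 the flat (+x side) faces the radio's rear. Light friction (0.015 N m) keeps it where it is. A dark collar 20 mm across and 4 mm tall at its foot turns with it, with a white paint mark on the flat's side.
- push (a joint): How far the shaft is pressed down, in m: 0 at rest, 0.004 fully in. The spring starts at 4 N and takes 10 N at full travel, and lifts the shaft again when let go. With the knob home its underside is 7 mm above the deck at rest, 3 mm with the shaft fully in.
- radio: Dark wooden table radio, fixed: 230 mm (y) x 125 mm (x), black top deck 106 mm above the table. Origin under its middle; its speaker front faces its -x, roughly to the robot. The shaft stands 60 mm from the middle towards -y. The deck's grey keys are 4 mm high and at least 60 mm from the shaft.
- fob_center (a point): Keyring fob lying on the table, a bystander: green enamel disc 36 mm across and 6 mm thick with a steel ring, 70 mm long in all; the point is its middle.
- polish_tin_center (a point): Round shoe-polish tin lying on the table, a bystander: 72 mm across, 24 mm tall, red-brown lid; the point is its middle.
- glasses_case_center (a point): Dark blue glasses case on the table, a bystander: 150 x 56 x 35 mm; the point is its middle.
- trinket_cup_center (a point): Grey ceramic trinket cup, a bystander, on the shelf lip of the peg rail at the back: 64 mm across, 55 mm tall; the point is its middle.
- mailbox_key_center (a point): Copper mailbox key, a bystander, lying on the shelf lip: 56 x 24 x 4 mm; the point is its middle.
- shoehorn_center (a point): Silver-plated shoehorn, a bystander, lying on the shelf lip: 176 x 36 mm; the point is its middle.

How it is judged:
By the outcome, as a careful person would: the job done as asked, in the order asked, and still so for the second after the job is handed in, while the arm keeps its last pose, push and grip.
It also fails if it takes over 38 s, if anything falls off the work surface, if the arm or the gripper's body presses on something with over 40 N, if the wrist force passes 120 N, or if a joint passes its speed limit or range.

## Working session

There is one attempt and no reset: what is moved stays moved. The work goes in short steps, Python scripts to look and compute and a tool call to move; the robot and the scene stay as the last step left them, time stands still between calls to the robot, and variables do not carry over. Pictures are saved under pics/ and viewed, about 8 in all and at most 12, crops included, and the job is handed in when it is done.

Besides the shell and the picture viewer there is one more tool, called after "Request:" as name(argument=value, ...), one argument or row to a line, values as JSON. carry_out: Moves the arm, as the interface text tells. Its arguments: {"type":"object","properties":{"steps":{"type":"array"}},"required":["steps"]}

```bash
mkdir -p pics; cat > h.py <<'E'
import numpy as np, cv2
from bench import env
def shot(n,f=None):
    c=env.read_camera(n); 
    if f: cv2.imwrite('pics/'+f,c['image'][:,:,::-1]); np.savez('pics/'+f+'.npz',**c)
    return c
def load(f): return dict(np.load('pics/'+f+'.npz'))
def ray(c,px):
    u=cv2.undistortPoints(np.array(px,float).reshape(-1,1,2),c['mtx'],c['D']).reshape(-1,2)
    d=np.c_[u,np.ones(len(u))]@c['pose'][:3,:3].T
    return c['pose'][:3,3],d/np.linalg.norm(d,axis=1)[:,None]
def plane(c,px,z):
    o,d=ray(c,px); return o+d*((z-o[2])/d[:,2])[:,None]
def proj(c,P):
    T=np.linalg.inv(c['pose']); r=cv2.Rodrigues(T[:3,:3])[0]
    return cv2.projectPoints(np.array(P,float).reshape(-1,1,3),r,T[:3,3],c['mtx'],c['D'])[0].reshape(-1,2)
def tri(c1,p1,c2,p2):
    o1,d1=ray(c1,[p1]);o2,d2=ray(c2,[p2]);d1=d1[0];d2=d2[0]
    s=np.linalg.lstsq(np.c_[d1,-d2],o2-o1,rcond=None)[0]
    a=o1+s[0]*d1;b=o2+s[1]*d2
    return (a+b)/2,np.linalg.norm(a-b)
E
python3 - <<'E'
from h import *
for n in('scene','top'):
    c=shot(n,n+'0.png'); print(n,c['mtx'].round(1).tolist(),c['D'],c['pose'].round(3).tolist())
s=env.get_state();print({k:np.round(v,4).tolist() for k,v in s.items()})
a=cv2.imread('pics/scene0.png');b=cv2.imread('pics/top0.png')
E
```

```text
scene [[424.4, 0.0, 242.6], [0.0, 424.4, 189.3], [0.0, 0.0, 1.0]] [0.01949025 0.         0.         0.         0.        ] [[-0.422, 0.77, -0.479, 1.07], [0.907, 0.364, -0.214, 0.094], [0.01, -0.524, -0.851, 0.935], [0.0, 0.0, 0.0, 1.0]]
top [[492.7, 0.0, 261.7], [0.0, 492.7, 186.8], [0.0, 0.0, 1.0]] [-0.19681498  0.          0.          0.          0.        ] [[-0.018, -0.984, 0.178, 0.364], [-1.0, 0.017, -0.008, -0.082], [0.005, -0.179, -0.984, 1.462], [0.0, 0.0, 0.0, 1.0]]
{'time': 0.1, 'q': [-1.1806, 0.3004, 1.5215, -0.0, 1.3207, -0.0666], 'qd': [-0.0006, -0.0016, -0.0032, -0.0016, 0.0015, 0.0002], 'joint_efforts': [0.0001, -53.265, -35.3287, 0.0709, 0.0235, -0.0001], 'tcp_pos': [0.2425, -0.4934, 0.205], 'tcp_rot': [0.974, 0.2264, -0.0001, -0.0005], 'force': [0.476, 1.0309, 0.639], 'wrist_torque': [-0.0296, -0.0021, 0.04], 'gripper_width': 0.0937}
```

View pics/scene0.png

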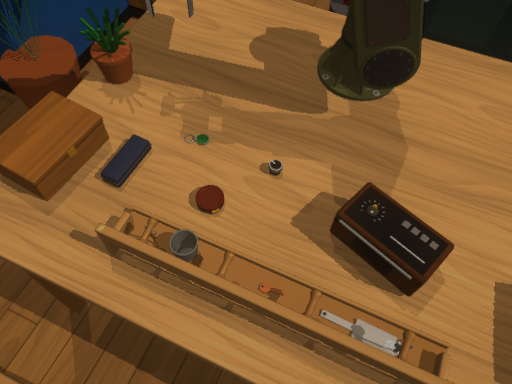

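View pics/top0.png

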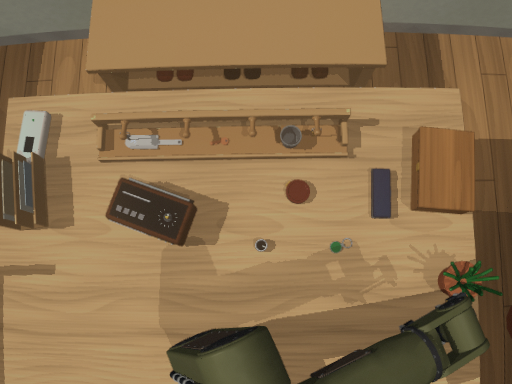

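Scene: knob near (276,168), radio shaft near (374,210). Top: knob (262,245), shaft (167,217). I'll enlarge these four areas.

```bash
cat > crop.py <<'E'
from h import *
def montage(items,out,r=18,S=390):
    L=[]
    for f,(u,v) in items:
        a=cv2.imread('pics/'+f); a=a[v-r:v+r,u-r:u+r]; a=cv2.resize(a,(S,S),interpolation=cv2.INTER_CUBIC if 0 else cv2.INTER_NEAREST)
        a=cv2.convertScaleAbs(a,alpha=1.4)
        k=S/(2*r)
        for i in range(0,2*r,6):
            cv2.putText(a,str(u-r+i),(int(i*k),10),0,.35,(0,255,255),1);cv2.putText(a,str(v-r+i),(0,int(i*k)+10),0,.35,(0,255,255),1)
        L.append(a)
    n=len(L)//2
    cv2.imwrite('pics/'+out,np.vstack([np.hstack(L[:n]),np.hstack(L[n:])]) if n>1 else np.hstack(L))
E
python3 - <<'E'
from crop import *
montage([('scene0.png',(276,168)),('scene0.png',(374,210)),('top0.png',(262,245)),('top0.png',(167,217))],'m0.png',S=298)
s,t=load('scene0.png'),load('top0.png')
print(tri(s,(276,168),t,(262,245)),tri(s,(374,210),t,(167,217)))
E
```

```text
(array([ 0.4525633 , -0.08887995,  0.01055074]), np.float64(0.005936257016535855)) (array([0.52862766, 0.17280591, 0.10802984]), np.float64(0.0019911439915771354))
```

View pics/m0.png

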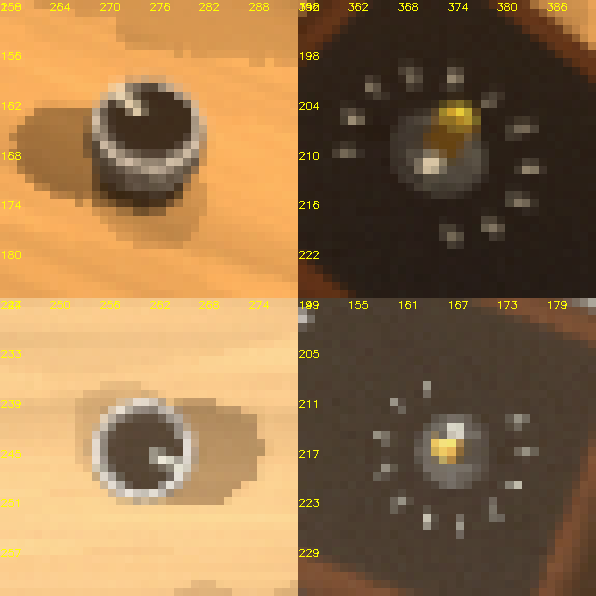

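Montage: the knob's pointer goes right and slightly down in top (≈(265,246)) and up-left in scene. The collar's white mark sits at top (166.5,214.5) and scene (370.5,211). Next I'll make sub-pixel measurements from masks.

```bash
cat > meas.py <<'E'
from h import *
from scipy import ndimage as nd
from scipy.optimize import least_squares
def win(c,u,v,r):
    a=c['image'][v-r:v+r+1,u-r:u+r+1].astype(float); yy,xx=np.mgrid[v-r:v+r+1,u-r:u+r+1]; return a,xx,yy
def circ(P):
    r=least_squares(lambda p:np.hypot(P[:,0]-p[0],P[:,1]-p[1])-p[2],[*P[:,:2].mean(0),.02]);return r.x,np.sqrt(np.mean(r.fun**2))
def dialmarks(c,u,v,ri,ro,deck):
    a,x,y=win(c,u,v,18); g=a.min(2)
    bg=np.median(g); m=(g>bg+30)
    l,n=nd.label(m,np.ones((3,3))); out=[]
    for i in range(1,n+1):
        w=(l==i)*(g-bg); p=(np.sum(w*x)/w.sum(),np.sum(w*y)/w.sum())
        if ri<np.hypot(p[0]-u,p[1]-v)<ro and (l==i).sum()<12: out.append(p)
    return np.array(out)
E
python3 - <<'E'
from meas import *
s,t=load('scene0.png'),load('top0.png')
# dial marks -> shaft axis
for n,c,u,v in(('s',s,373,209),('t',t,166,217)):
    p=dialmarks(c,u,v,5.5,14,.106); P=plane(c,p,.106); print(n,len(p),p.round(1).tolist()); print(circ(P))
# knob: silver/black extents
for n,c,u,v in(('s',s,276,168),('t',t,261,245)):
    a,x,y=win(c,u,v,11); print(n,u-11,v-11); print('\n'.join(' '.join('%3d'%q for q in r) for r in (a[:,:,0]-a[:,:,2])))
    print('\n'.join(' '.join('%3d'%q for q in r) for r in a[:,:,2]))
E
```

```text
s 11 [[369.0, 200.6], [374.3, 200.8], [364.0, 202.0], [378.0, 204.0], [362.4, 206.0], [382.5, 207.0], [361.4, 210.0], [383.5, 212.0], [382.5, 216.0], [378.6, 219.0], [374.0, 220.0]]
(array([0.52895918, 0.17074565, 0.02450346]), np.float64(0.0010676103335354068))
t 11 [[164.0, 209.4], [160.0, 211.0], [175.3, 213.2], [158.4, 215.0], [176.0, 217.0], [159.0, 219.0], [174.6, 221.0], [161.0, 223.0], [172.0, 224.0], [164.0, 225.4], [168.0, 226.0]]
(array([0.52921673, 0.17180734, 0.0247504 ]), np.float64(0.0008984039969918772))
s 265 157
111 110 112 113 112 111 109 110 108 109 109 109 110 110 109 108 107 107 107 111 111 112 112
111 111 112 112 111 112 114 111 105 106 102 104 103 108 110 110 111 108 109 107 107 109 111
110 109 112 112 112 112 105  99  82  82  65  79  77  93 103 107 109 110 111 110 108 108 107
113 111 111 110 111 104  72  54  29  23  21  21  24  44  75  99 109 109 108 109 110 110 109
111 113 113 113 106  66  36  40  34  24  23  24  22  23  25  59  96 110 109 109 110 109 111
104 105 106 106  81  32  22  25  41  33  23  24  23  23  23  22  58 104 109 109 110 109 109
 75  74  74 
[... 7209 characters left out ...]
  56  37  37  38  92 153 113  77  72  73  75  73  73  72
101 102 101 101 102 103 103 106 130 156 136 130 151 127  84  73  74  73  74  73  72  73  99
105 105 105 105 105 106 105 106  96  97  98 108  94  90  78  75  75  74  74  75  72  98 104
105 104 104 104 106 105 106 105 105 106 105 105 105 105 103 104 105 104 106 106 104 104 105
107 107 107 106 106 107 108 108 108 107 108 108 106 107 106 107 106 107 107 107 108 107 107
106 106 106 105 106 105 105 106 105 106 105 105 105 106 106 106 106 106 105 106 105 105 105
105 104 105 106 105 105 104 103 104 104 104 105 103 106 105 104 106 104 105 105 103 104 104
106 107 107 105 105 105 105 104 104 105 104 104 103 105 104 106 104 104 105 105 105 105 104
```

```bash
cat >> meas.py <<'E'
def blob(m,x,y,w=None):
    w=m*1. if w is None else w*m; return np.array([np.sum(w*x),np.sum(w*y)])/w.sum()
def knobpx(c,u,v,r=11,thr=60,dk=40):
    a,x,y=win(c,u,v,r); b=a[:,:,2]
    dark=(b<50)&(a[:,:,0]-b<dk); l,n=nd.label(dark)
    k=l[r-3:r+2,r-3:r+2]; k=np.bincount(k[k>0]).argmax(); d=l==k
    pts=np.c_[x[d],y[d]].astype(np.int32); h=np.zeros(d.shape,np.uint8)
    cv2.fillConvexPoly(h,cv2.convexHull(pts-[u-r,v-r]),1); h=h>0
    cen=blob(h,x,y); ins=nd.binary_dilation(h)if 0 else h
    w=np.clip(b-45,0,None)*(ins&(np.hypot(x-cen[0],y-cen[1])<5)); return cen,blob(w>25,x,y,w),h.sum()
E
python3 - <<'E'
from meas import *
s,t=load('scene0.png'),load('top0.png')
ks,ps,a1=knobpx(s,276,166);kt,pt,a2=knobpx(t,261,245)
print(ks,ps,a1,kt,pt,a2); print('tri top',tri(s,ks,t,kt))
# rim outer silhouette in top view
a,x,y=win(t,261,245,11); m=(a[:,:,0]-a[:,:,2])<40; l,n=nd.label(m); m=l==l[11,11]; c=blob(m,x,y); print('rim',c,plane(t,[c],.026), 'diam px',2*np.sqrt(m.sum()/np.pi), np.linalg.norm(plane(t,[c+[1,0]],.026)-plane(t,[c],.026)))
for n,cc,k,p in(('s',s,ks,ps),('t',t,kt,pt)):
    K,P=plane(cc,[k,p],.028); d=P-K; print(n,K,'yaw',np.degrees(np.arctan2(d[1],d[0])),np.linalg.norm(d[:2]))
# pointer stroke direction, scene and top endpoints
for n,cc,e in(('s',s,[(274.3,163.2),(271.9,160.4)]),('t',t,[(262.2,245.6),(265.2,246.7)])):
    A,B=plane(cc,e,.028);d=B-A;print(n,'line yaw',np.degrees(np.arctan2(d[1],d[0])))
# collar mark
for n,c,u,v in(('s',s,374,210),('t',t,166,216)):
    a,x,y=win(c,u,v,7); print(n,u-7,v-7); print('\n'.join(' '.join('%3d'%q for q in r) for r in a[:,:,2])); print('\n'.join(' '.join('%3d'%q for q in r) for r in a[:,:,0]-a[:,:,2]))
E
```

```text
[275.49295775 164.22535211] [273.95818815 161.81533101] 71 [260.96721311 244.75409836] [263.28705882 245.57411765] 61
tri top (array([ 0.45298187, -0.08853078,  0.02782519]), np.float64(0.0002396885845427825))
rim [260.736 244.776] [[ 0.45307425 -0.08798206  0.026     ]] diam px 12.6156626101008 0.002908681592771734
s [ 0.45307174 -0.08837931  0.028     ] yaw -129.21933261016062 0.008508887291073408
t [ 0.4530018  -0.08864577  0.028     ] yaw -110.51606555937215 0.007145730793086802
s line yaw -121.35323062781974
t line yaw -111.19289860875885
s 367 203
 19  18  15  16  16  17  16  18  17  15  16  29  39  28  17
 16  16  18  18  18  19  19  24  28  21  16  55  46  19  16
 17  21  21  26  29  29  31  32  41  37  21  16  17  16  16
 17  29  37  40  45  33  28  25  26  34  27  15  15  16  21
 23  32  35  33  29  18  13  25  24  25  21  17  14  16  35
 29  34  34  32  20  13  14  15  14  37  32  16  17  15  32
 30  32  35  33  28  20  13  12  23  44  41  24  16  16  16
 29  33  46  45  66  60  34  16  35  46  49  32  16  16  16
 28  29  43  66 117 117  71  32  39  46  49  33  16  16  16

[... 2369 characters left out ...]
  18  18  19  19  17  18  18  19  19  19
 20  18  19  19  19  20  14  13  12  12  14  17  21  20  18
 18  21  21  19  21  14  11  12  13  13  12  14  16  18  19
 15  18  20  18  15  11  35  12  16  13  11  12  16  18  19
 14  19  18  20  14  12  99  85  89  64  22  15  14  20  18
 19  19  19  19  14  11  88 100 103  61  22  15  17  17  21
 16  18  19  18  13  13  24  63  79  33  14  14  15  17  22
 14  16  17  18  17  12  13  13  11  12  12  12  16  18  19
 15  17  20  19  18  15  13  13  10  13  13  15  17  18  17
 20  20  18  20  19  18  16  12  11  13  14  18  19  20  16
 20  18  17  19  18  18  19  18  18  18  19  18  18  19  19
 18  14  13  17  19  19  19  19  19  19  19  19  17  14  19
```

```bash
python3 - <<'E'
from meas import *
s,t=load('scene0.png'),load('top0.png')
C=np.array([.5291,.1713,.110])
R=[]
for n,c,u,v in(('s',s,371,211),('t',t,167,214)):
    a,x,y=win(c,u,v,2 if n=='s' else 1); b=a[:,:,2]
    w=np.clip(b-(50 if n=='s' else 80),0,None)*((a[:,:,0]-b)<40); p=blob(w>0,x,y,w); R.append(p)
    P=plane(c,[p],.110)[0]; d=P-C; print(n,p,P,np.degrees(np.arctan2(d[1],d[0])),np.hypot(*d[:2])*1e3,'C px',proj(c,[C]))
    a,x,y=win(c,*((374,204) if n=='s' else(166,217)),5); w=np.clip(a[:,:,0]-a[:,:,2]-30,0,None)
    print('brass',blob(w>0,x,y,w), 'axis px z.115,.127',proj(c,[C+[0,0,.005],C+[0,0,.017]]).round(1).tolist())
print(tri(s,R[0],t,R[1]))
# radio deck edges via front direction: collar gray disc
for n,c,u,v in(('t',t,166,217),('s',s,372,209)):
    a,x,y=win(c,u,v,7); m=(a[:,:,2]>(44 if n=='t' else 26)); l,k=nd.label(m); m=l==l[9,7]; p=blob(nd.binary_fill_holes(m),x,y); print('collar',n,p,m.sum(),plane(c,[p],.110))
E
```

```text
s [371.48377581 211.34218289] [0.53538734 0.16949519 0.11      ] -16.01637225473419 6.541247512586134 C px [[373.0597694  209.39928932]]
brass [374.38579137 206.28057554] axis px z.115,.127 [[373.7, 208.3], [375.2, 205.6]]
t [167.52192982 214.47368421] [0.53553486 0.17004166 0.11      ] -11.064613040042806 6.556737908676484 C px [[167.04908462 216.77822222]]
brass [166.3432282  216.73654917] axis px z.115,.127 [[166.7, 216.6], [165.9, 216.0]]
(array([0.53552231, 0.16972484, 0.11029933]), np.float64(0.0005172127303602979))
collar t [167.08955224 216.91044776] 65 [[0.52872855 0.1711818  0.11      ]]
collar s [372.31395349 210.09302326] 86 [[0.53152266 0.17028698 0.11      ]]
```

Knob top at (0.453, -0.0885), measured height 0.028 ✓, yaw about -117°. Shaft axis at (0.529, 0.171), collar mark at z 0.110 ✓, yaw about -13°. The grasp can keep the present tool yaw, followed by a turn of about +104°. Now moving above the knob.

Request:
carry_out(
  steps=[
    {"tx":46,"ty":-34,"tz":0,"gripper":-1},
    {"tx":92,"ty":-68,"tz":0,"gripper":-1},
    {"tx":138,"ty":-102,"tz":10,"gripper":-1},
    {"tx":184,"ty":-136,"tz":25,"gripper":-1},
    {"tx":230,"ty":-170,"tz":45,"gripper":-1},
    {"tx":276,"ty":-203,"tz":65,"gripper":-1},
    {"tx":322,"ty":-237,"tz":85,"gripper":-1},
    {"tx":350,"ty":-258,"tz":100,"gripper":-1},
    {"tx":368,"ty":-270,"tz":110,"gripper":-1},
    {"tx":368,"ty":-270,"tz":110,"gripper":-1},
    {"tx":368,"ty":-270,"tz":110,"gripper":-1},
  ],
)

```text
$.steps[0]: bad value
```

```bash
cat >> h.py <<'E'
def delta(target,yaw=None):
    from scipy.spatial.transform import Rotation as R
    s=env.get_state(); r=R.from_quat(s['tcp_rot']); M=r.as_matrix()
    print('t',round(s['time'],2),'tcp',s['tcp_pos'].round(4) if hasattr(s['tcp_pos'],'round') else s['tcp_pos'],'yaw',np.degrees(np.arctan2(M[1,0],M[0,0])).round(2),'tilt',M[:,2].round(4),'F',np.round(s['force'],1),'w',s['gripper_width'],'q',np.round(s['q'],2))
    print('d tool mm',(M.T@(np.array(target)-s['tcp_pos'])*1e3).round(1))
E
python3 - <<'E'
from meas import *
delta([.453,-.0885,.005])
s=shot('scene','s1.png')
k=knobpx(s,276,166); print(k,plane(s,[k[0]],.028))
E
```

```text
t 0.1 tcp [ 0.2425 -0.4934  0.205 ] yaw 26.17 tilt [-4.e-04  9.e-04 -1.e+00] F [0.5 1.  0.6] w 0.09374021649498117 q [-1.18  0.3   1.52 -0.    1.32 -0.07]
d tool mm [ 367.5 -270.3  200.2]
(array([275.49295775, 164.22535211]), array([273.96153846, 161.81468531]), np.int64(71)) [[ 0.45307174 -0.08837931  0.028     ]]
```

Request:
carry_out(
  steps=[
    {"tx":46,"ty":-34,"tz":0,"ax":0,"ay":0,"az":0,"gripper":-1},
    {"tx":92,"ty":-68,"tz":0,"ax":0,"ay":0,"az":0,"gripper":-1},
    {"tx":138,"ty":-102,"tz":10,"ax":0,"ay":0,"az":0,"gripper":-1},
    {"tx":184,"ty":-136,"tz":25,"ax":0,"ay":0,"az":0,"gripper":-1},
    {"tx":230,"ty":-170,"tz":45,"ax":0,"ay":0,"az":0,"gripper":-1},
    {"tx":276,"ty":-203,"tz":65,"ax":0,"ay":0,"az":0,"gripper":-1},
    {"tx":322,"ty":-237,"tz":85,"ax":0,"ay":0,"az":0,"gripper":-1},
    {"tx":350,"ty":-258,"tz":100,"ax":0,"ay":0,"az":0,"gripper":-1},
    {"tx":368,"ty":-270,"tz":110,"ax":0,"ay":0,"az":0,"gripper":-1},
    {"tx":368,"ty":-270,"tz":110,"ax":0,"ay":0,"az":0,"gripper":-1},
    {"tx":368,"ty":-270,"tz":110,"ax":0,"ay":0,"az":0,"gripper":-1},
  ],
)

```text
time: 1.52
tcp_pos: [0.4536, -0.0895, 0.0957]
tcp_rot: [0.974, 0.226, 0.0, 0.0]
force: [0.0, 0.6, -0.4]
gripper_width: 0.094
```

```bash
python3 - <<'E'
from meas import *
delta([.453,-.0885,.005])
E
```

```text
t 1.52 tcp [ 0.4536 -0.0895  0.0957] yaw 26.16 tilt [ 1.e-04 -1.e-04 -1.e+00] F [ 0.   0.6 -0.4] w 0.09404213382001345 q [-0.27  0.24  1.88 -0.    1.03  0.84]
d tool mm [-0.1 -1.2 90.7]
```

Request:
carry_out(
  steps=[
    {"tx":0,"ty":-1,"tz":45,"ax":0,"ay":0,"az":0,"gripper":-1},
    {"tx":0,"ty":-1,"tz":75,"ax":0,"ay":0,"az":0,"gripper":-1},
    {"tx":0,"ty":-1,"tz":90,"ax":0,"ay":0,"az":0,"gripper":-1},
    {"tx":0,"ty":-1,"tz":90,"ax":0,"ay":0,"az":0,"gripper":-1},
    {"tx":0,"ty":-1,"tz":90,"ax":0,"ay":0,"az":0,"gripper":1},
    {"tx":0,"ty":-1,"tz":90,"ax":0,"ay":0,"az":0,"gripper":1},
    {"tx":0,"ty":-1,"tz":90,"ax":0,"ay":0,"az":0,"gripper":1},
    {"tx":0,"ty":-1,"tz":90,"ax":0,"ay":0,"az":0,"gripper":1},
    {"tx":0,"ty":-1,"tz":90,"ax":0,"ay":0,"az":0,"gripper":1},
    {"tx":0,"ty":-1,"tz":90,"ax":0,"ay":0,"az":0,"gripper":1},
  ],
)

```text
time: 2.78
tcp_pos: [0.4533, -0.088, 0.0054]
tcp_rot: [0.974, 0.226, -0.0, -0.0]
force: [0.1, 0.1, -0.4]
gripper_width: 0.0373
```

Request:
carry_out(
  steps=[
    {"tx":0,"ty":0,"tz":0,"ax":0,"ay":0,"az":0,"gripper":1},
    {"tx":0,"ty":0,"tz":0,"ax":0,"ay":0,"az":0,"gripper":1},
    {"tx":0,"ty":0,"tz":-30,"ax":0,"ay":0,"az":0,"gripper":1},
    {"tx":0,"ty":0,"tz":-80,"ax":0,"ay":0,"az":0,"gripper":1},
    {"tx":0,"ty":0,"tz":-130,"ax":0,"ay":0,"az":0,"gripper":1},
    {"tx":0,"ty":0,"tz":-170,"ax":0,"ay":0,"az":0,"gripper":1},
    {"tx":0,"ty":0,"tz":-180,"ax":0,"ay":0,"az":0,"gripper":1},
    {"tx":0,"ty":0,"tz":-180,"ax":0,"ay":0,"az":-0.18,"gripper":1},
    {"tx":0,"ty":0,"tz":-180,"ax":0,"ay":0,"az":-0.36,"gripper":1},
    {"tx":0,"ty":0,"tz":-180,"ax":0,"ay":0,"az":-0.54,"gripper":1},
    {"tx":0,"ty":0,"tz":-180,"ax":0,"ay":0,"az":-0.6,"gripper":1},
    {"tx":0,"ty":0,"tz":-180,"ax":0,"ay":0,"az":-0.6,"gripper":1},
  ],
)

```text
time: 4.28
tcp_pos: [0.4529, -0.088, 0.1843]
tcp_rot: [0.864, 0.504, -0.001, -0.001]
force: [1.2, 0.1, -0.7]
gripper_width: 0.0353
```

```bash
python3 - <<'E'
from crop import *
delta([.529,.1713,.185])
s=shot('scene','s2.png');t=shot('top','t2.png')
P=[.453,-.088,.185+.02]; a=proj(s,[P])[0].astype(int);b=proj(t,[P])[0].astype(int);print(a,b)
montage([('s2.png',tuple(a)),('t2.png',tuple(b))],'m2.png',r=32)
E
```

```text
t 4.28 tcp [ 0.4529 -0.088   0.1843] yaw 60.52 tilt [-1.8e-03  5.0e-04 -1.0e+00] F [ 1.2  0.1 -0.7] w 0.03525707186334833 q [-0.27  0.12  1.79 -0.    1.23  0.24]
d tool mm [263.1 -61.4  -0.7]
[281 119] [260 240]
```

View pics/m2.png

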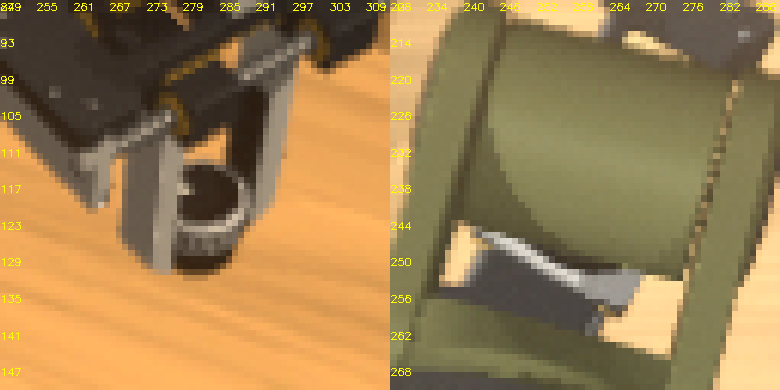

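The knob is held upright; its pointer is at scene (277,117), and the rim centre at about (282,118). Next: move over the shaft and finish the turn.

Request:
carry_out(
  steps=[
    {"tx":38,"ty":-9,"tz":0,"ax":0,"ay":0,"az":-0.17,"gripper":1},
    {"tx":76,"ty":-18,"tz":0,"ax":0,"ay":0,"az":-0.34,"gripper":1},
    {"tx":114,"ty":-27,"tz":0,"ax":0,"ay":0,"az":-0.51,"gripper":1},
    {"tx":152,"ty":-36,"tz":0,"ax":0,"ay":0,"az":-0.68,"gripper":1},
    {"tx":190,"ty":-45,"tz":0,"ax":0,"ay":0,"az":-0.85,"gripper":1},
    {"tx":228,"ty":-54,"tz":0,"ax":0,"ay":0,"az":-1.02,"gripper":1},
    {"tx":255,"ty":-60,"tz":0,"ax":0,"ay":0,"az":-1.17,"gripper":1},
    {"tx":263,"ty":-61,"tz":0,"ax":0,"ay":0,"az":-1.215,"gripper":1},
    {"tx":263,"ty":-61,"tz":0,"ax":0,"ay":0,"az":-1.215,"gripper":1},
    {"tx":263,"ty":-61,"tz":0,"ax":0,"ay":0,"az":-1.215,"gripper":1},
  ],
)

```text
time: 5.62
tcp_pos: [0.5294, 0.17, 0.1855]
tcp_rot: [0.423, 0.906, -0.0, -0.0]
force: [0.4, 0.3, -0.6]
gripper_width: 0.0355
```

```bash
python3 - <<'E'
from crop import *
delta([.529,.1713,.185])
s=shot('scene','s3.png')
C=np.array([.529,.1713,.2075]); print(proj(s,[C,C+[.018*np.cos(-.227),.018*np.sin(-.227),0]]))
a=proj(s,[[.529,.1713,.18]])[0].astype(int)
montage([('s3.png',tuple(a)),('s3.png',tuple(proj(s,[C])[0].astype(int)))],'m3.png',r=28)
a=cv2.imread('pics/m3.png');
cc=tuple(proj(s,[C])[0].astype(int)); x,y=cc
print('\n'.join(' '.join('%3d'%q for q in r) for r in s['image'][y-10:y+11,x-10:x+11,2]),x-10,y-10)
E
```

```text
t 5.62 tcp [0.5294 0.17   0.1855] yaw 129.98 tilt [-1.e-04 -1.e-04 -1.e+00] F [ 0.4  0.3 -0.6] w 0.03545856608593417 q [ 0.24  0.33  1.53 -0.    1.28 -0.45]
d tool mm [1.3 0.5 0.5]
[[386.16573843 186.07730598]
 [381.90273042 192.03578622]]
 51  51  62  47  21  18  18  17  18  20  31  27  13  15  15  13  15  17  18  17  17
 52  55  59  38  17  17  19  17  17  31  52  43  17  14  13  14  16  18  17  17  18
 51  62  48  21  26  39  43  52  58  66  71  59  33  13  14  16  14  16  15  16  16
 51  58  40  27  58  76  79  94 102  95  88  82  55  23  15  14  14  14  14  15  18
 53  39  48  63  87  75  44  24  17  29  35  63  67  39  15  16  15  15  17  17  19
 47  43  92  91  49  16  15  16  16  16  15  15  29  25  16  16  16  14  16  17  23
 35  73 100  71  25  15  16  14  15  16  17  17  16  15  16  15  15  16  17  19  26
 36  92  92  50  17  15  16  16  17  17  15  16  15  17  15  15  15  19  21  24  28
 41  92  73  25  16  15  15  17  16  17  15  16  16  16  19  24  27  33  38  41  40
 42  91  74  29  17  16  15  16  17  15  15  16  16  17  30  45  51  51  50  53  50
 39  85  83  46  15 
[... 211 characters left out ...]
  51  55  63  76  85
 35  41  53  64  54  38  51  65  51  26  14  18  35  48  52  50  52  68  82  84  84
 34  39  41  55  64  69  72  54  27  12  12  29  46  51  50  51  58  75  84  84  85
 24  37  34  44  57  64  68  52  37  33  26  42  51  51  51  52  69  82  85  85  85
 21  30  38  40  46  54  60  64  65  65  54  48  51  51  51  62  79  84  85  85  85
 13  30  45  40  47  44  44  47  56  60  55  51  51  51  55  79  88  84  85  84  85
  9  12  28  42  46  41  44  41  44  45  48  51  50  52  70  82  84  84  84  85  85
 15  10   8  33  33  45  40  44  44  46  51  51  51  61  77  84  84  85  85  85  83
 14  13  11   9  10  16  23  41  45  48  51  51  51  75  87  84  84  85  85  84  74 376 176
```

View pics/m3.png

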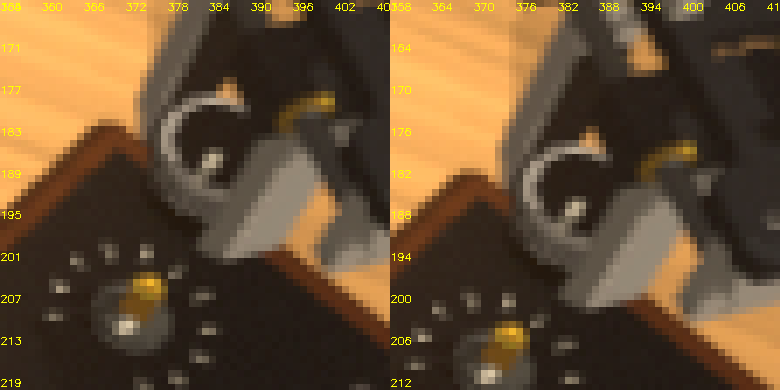

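```bash
python3 - <<'E'
from meas import *
s=load('s3.png')
p=np.array([(384,178.9),(382,179.2),(380,180),(378.5,181),(377.8,182),(377.4,183),(377.3,184),(377.4,185),(377.5,186),(378,187),(378.9,188.2),(380.2,189.3),(382,190)])
st=s['image'].astype(float)[:,:,2]
for z in(.2075,):
    P=plane(s,p,z); (x,y,r),e=circ(P); print(z,x,y,r,e)
    y0,x0=np.mgrid[186:190,382:387]; w=np.clip(st[186:190,382:387]-30,0,None)
    m=np.array([np.sum(w*x0),np.sum(w*y0)])/w.sum(); M=plane(s,[m],z)[0]; print(m,'yaw',np.degrees(np.arctan2(M[1]-y,M[0]-x)),np.hypot(M[1]-y,M[0]-x))
    c=np.cov(np.c_[x0.ravel(),y0.ravel()].T,aweights=w.ravel()); v=np.linalg.eigh(c)[1][:,1]; v*=np.sign(v[1])
    A,B=plane(s,[m,m+v*3],z)[:2];print('line yaw',np.degrees(np.arctan2(B[1]-A[1],B[0]-A[0])))
E
```

```text
0.2075 0.5280070373592116 0.16760438054259175 0.014462980250057591 0.00030314968823128995
[383.7744186  187.66744186] yaw 2.6764811564670308 0.006793282057438817
line yaw -20.044821348039445
```

Knob yaw is about -13 to -20° against the shaft's -11 to -16°, and the knob sits centred on the TCP. I'll correct by about 3° and 1 mm, then go down to just past the lead-in.

Request:
carry_out(
  steps=[
    {"tx":1.3,"ty":0.5,"tz":15,"ax":0,"ay":0,"az":-0.05,"gripper":1},
    {"tx":1.3,"ty":0.5,"tz":35,"ax":0,"ay":0,"az":-0.05,"gripper":1},
    {"tx":1.3,"ty":0.5,"tz":48,"ax":0,"ay":0,"az":-0.05,"gripper":1},
    {"tx":1.3,"ty":0.5,"tz":50,"ax":0,"ay":0,"az":-0.05,"gripper":1},
    {"tx":1.3,"ty":0.5,"tz":52,"ax":0,"ay":0,"az":-0.05,"gripper":1},
    {"tx":1.3,"ty":0.5,"tz":53,"ax":0,"ay":0,"az":-0.05,"gripper":1},
    {"tx":1.3,"ty":0.5,"tz":54,"ax":0,"ay":0,"az":-0.05,"gripper":1},
    {"tx":1.3,"ty":0.5,"tz":55,"ax":0,"ay":0,"az":-0.05,"gripper":1},
    {"tx":1.3,"ty":0.5,"tz":56,"ax":0,"ay":0,"az":-0.05,"gripper":1},
    {"tx":1.3,"ty":0.5,"tz":56,"ax":0,"ay":0,"az":-0.05,"gripper":1},
  ],
)

```text
time: 6.92
tcp_pos: [0.5291, 0.1723, 0.1295]
tcp_rot: [0.398, 0.917, 0.0, 0.0]
force: [-0.3, -0.3, -0.5]
gripper_width: 0.035
```

```bash
python3 - <<'E'
from crop import *
delta([.529,.1713,.1184])
print(env.get_state()['wrist_torque'])
E
```

```text
t 6.92 tcp [0.5291 0.1723 0.1295] yaw 133.03 tilt [ 2.e-04 -0.e+00 -1.e+00] F [-0.3 -0.3 -0.5] w 0.035028959550309505 q [ 0.25  0.39  1.59 -0.    1.17 -0.5 ]
d tool mm [-0.6 -0.7 11.1]
[ 0.05789689 -0.24556735  0.00732707]
```

No contact force at 3 mm of engagement, so I'll continue down to nearly home.

Request:
carry_out(
  steps=[
    {"tx":-0.3,"ty":-0.3,"tz":1,"ax":0,"ay":0,"az":0,"gripper":1},
    {"tx":-0.3,"ty":-0.3,"tz":2,"ax":0,"ay":0,"az":0,"gripper":1},
    {"tx":-0.3,"ty":-0.3,"tz":3,"ax":0,"ay":0,"az":0,"gripper":1},
    {"tx":-0.3,"ty":-0.3,"tz":4,"ax":0,"ay":0,"az":0,"gripper":1},
    {"tx":-0.3,"ty":-0.3,"tz":4,"ax":0,"ay":0,"az":0,"gripper":1},
  ],
)

```text
time: 7.55
tcp_pos: [0.5291, 0.1718, 0.1254]
tcp_rot: [0.399, 0.917, 0.0, 0.0]
force: [1.3, -0.2, -2.0]
gripper_width: 0.0353
```

```bash
python3 - <<'E'
from h import *
delta([.529,.1713,.1184])
print(env.get_state()['wrist_torque'])
E
```

```text
t 7.55 tcp [0.5291 0.1718 0.1254] yaw 133.03 tilt [ 1.e-04 -0.e+00 -1.e+00] F [ 1.3 -0.2 -2. ] w 0.03530566023396492 q [ 0.25  0.39  1.59 -0.    1.16 -0.5 ]
d tool mm [-0.3 -0.4  7. ]
[-0.0729653  -0.50222888  0.01330481]
```

7 mm engaged with no axial load, so the D matches. Continuing to home and slightly beyond.

Request:
carry_out(
  steps=[
    {"tx":0,"ty":0,"tz":1.5,"ax":0,"ay":0,"az":0,"gripper":1},
    {"tx":0,"ty":0,"tz":3,"ax":0,"ay":0,"az":0,"gripper":1},
    {"tx":0,"ty":0,"tz":4.5,"ax":0,"ay":0,"az":0,"gripper":1},
    {"tx":0,"ty":0,"tz":6,"ax":0,"ay":0,"az":0,"gripper":1},
    {"tx":0,"ty":0,"tz":7,"ax":0,"ay":0,"az":0,"gripper":1},
    {"tx":0,"ty":0,"tz":8,"ax":0,"ay":0,"az":0,"gripper":1},
    {"tx":0,"ty":0,"tz":8,"ax":0,"ay":0,"az":0,"gripper":1},
  ],
)

```text
time: 8.43
tcp_pos: [0.5291, 0.1718, 0.1177]
tcp_rot: [0.399, 0.917, 0.0, 0.0]
force: [1.2, -0.8, 4.4]
gripper_width: 0.0354
```

```bash
python3 - <<'E'
from h import *
delta([.529,.1713,.1144])
print(env.get_state()['wrist_torque'])
E
```

```text
t 8.43 tcp [0.5291 0.1718 0.1177] yaw 133.03 tilt [ 4.e-04  1.e-04 -1.e+00] F [ 1.2 -0.8  4.4] w 0.03538805043922601 q [ 0.25  0.4   1.6  -0.    1.14 -0.5 ]
d tool mm [-0.3 -0.5  3.3]
[-0.13059167 -0.29834694 -0.02379897]
```

Seated at TCP z ≈ 0.118, as predicted, with the spring preload showing. Now pressing in.

Request:
carry_out(
  steps=[
    {"tx":0,"ty":0,"tz":1,"ax":0,"ay":0,"az":0,"gripper":1},
    {"tx":0,"ty":0,"tz":2,"ax":0,"ay":0,"az":0,"gripper":1},
    {"tx":0,"ty":0,"tz":3,"ax":0,"ay":0,"az":0,"gripper":1},
    {"tx":0,"ty":0,"tz":3.7,"ax":0,"ay":0,"az":0,"gripper":1},
    {"tx":0,"ty":0,"tz":3.7,"ax":0,"ay":0,"az":0,"gripper":1},
  ],
)

```text
time: 9.05
tcp_pos: [0.5292, 0.1719, 0.1143]
tcp_rot: [0.399, 0.917, 0.0, 0.0]
force: [-0.3, -1.2, 9.2]
gripper_width: 0.0353
```

```bash
python3 - <<'E'
from crop import *
delta([.529,.1713,.1144])
s=shot('scene','s4.png');a=proj(s,[[.529,.1713,.12]])[0].astype(int)
montage([('s4.png',tuple(a)),('s4.png',tuple(a+[10,-10]))],'m4.png',r=26)
E
```

```text
t 9.05 tcp [0.5292 0.1719 0.1143] yaw 133.03 tilt [ 7.e-04  1.e-04 -1.e+00] F [-0.3 -1.2  9.2] w 0.03525436611504687 q [ 0.25  0.4   1.6  -0.    1.13 -0.5 ]
d tool mm [-0.3 -0.5 -0.1]
```

View pics/m4.png

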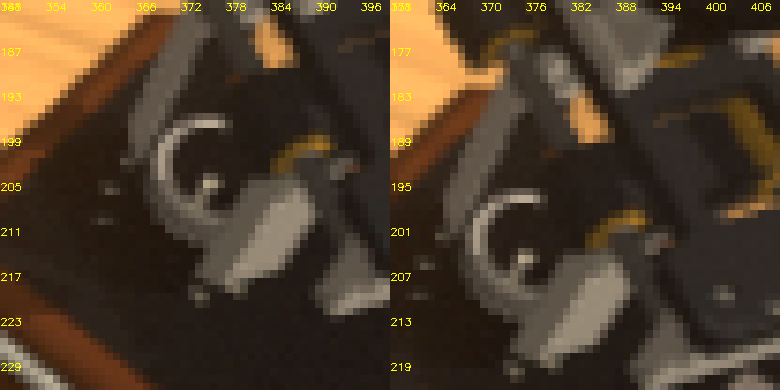

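The knob sits low over the deck with its pointer at scene (374,205). At 9.2 N the spring law gives about 3.5 mm of travel, so I'll press a little further onto the stop.

Request:
carry_out(
  steps=[
    {"tx":0,"ty":0,"tz":0.5,"ax":0,"ay":0,"az":0,"gripper":1},
    {"tx":0,"ty":0,"tz":0.8,"ax":0,"ay":0,"az":0,"gripper":1},
    {"tx":0,"ty":0,"tz":0.8,"ax":0,"ay":0,"az":0,"gripper":1},
  ],
)

```text
time: 9.48
tcp_pos: [0.5293, 0.1719, 0.114]
tcp_rot: [0.399, 0.917, 0.0, 0.0]
force: [-2.4, -1.6, 12.8]
gripper_width: 0.0351
```

```bash
python3 - <<'E'
from h import *
delta([.529,.1713,.1144])
E
```

```text
t 9.47 tcp [0.5293 0.1719 0.114 ] yaw 133.03 tilt [ 1.2e-03  2.0e-04 -1.0e+00] F [-2.4 -1.6 12.8] w 0.03505354198630606 q [ 0.25  0.4   1.6  -0.    1.13 -0.5 ]
d tool mm [-0.2 -0.6 -0.4]
```

Request:
carry_out(
  steps=[
    {"tx":0,"ty":0,"tz":0,"ax":0,"ay":0,"az":0,"gripper":1},
    {"tx":0,"ty":0,"tz":0,"ax":0,"ay":0,"az":0,"gripper":1},
    {"tx":0,"ty":0,"tz":0,"ax":0,"ay":0,"az":0,"gripper":1},
    {"tx":0,"ty":0,"tz":0,"ax":0,"ay":0,"az":0,"gripper":1},
  ],
)

```text
time: 9.98
tcp_pos: [0.5293, 0.1719, 0.114]
tcp_rot: [0.398, 0.917, 0.0, 0.0]
force: [-2.7, -1.4, 13.8]
gripper_width: 0.0353
```

```bash
python3 - <<'E'
from h import *
delta([.529,.1713,.1144])
s=env.get_state()
if s['force'][2]>10: print('done',env.job_done())
E
```

```text
t 9.97 tcp [0.5293 0.1719 0.114 ] yaw 133.03 tilt [ 1.1e-03  3.0e-04 -1.0e+00] F [-2.7 -1.4 13.8] w 0.0353447439890744 q [ 0.25  0.4   1.6  -0.    1.13 -0.5 ]
d tool mm [-0.2 -0.6 -0.4]
the job is handed in; nothing more can be done
done None
```

I gripped the knob by its rim, turned it about 107° to match the shaft's flat, and pushed it home. I then pressed it in to the stop and handed the job in at about 10 s with the fingers still holding it down.

**Fit:** The knob slid on with almost no axial load for its first 7 mm. It met the spring at TCP z ≈ 0.118 m, where I had expected it to be fully home.

**Press:** The TCP went about 4 mm further, to 0.114 m. The downward force held at 13–14 N, above the spring's 10 N at full travel, so I take the shaft to be fully in. The grip width stayed at 35 mm, and the knob did not seem to slip.

**Uncertain:**
- The two cameras disagreed by about 5–10° on the knob's angle and about 5° on the shaft's. That is within the play of the fit, and the knob went on without resistance.
- The wrist also showed a small side force, about 3 N, at the end.
- I did not take a last full picture of the bystanders. The arm's path stayed well clear of them.

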